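# Pin a pack of mould plates on the tilt stand

### The job

Push the sprung platform of the tilt stand down until it stays level, then stack all the loose steel mould plates flat on its engraved outline between the corner guides, squarely one upon another with their eyes in line over the socket. Only when all are stacked, take the rod from its parking block and pass it down through all the eyes until it stands on the bottom of the socket, and leave the pack so. Leave the dropper bottle and the small yellow box alone.

Things in the scene. Friction and masses are not known exactly. Their poses are not given: they have to be found in the camera images.
- platform (a joint): Tilt of the stand's platform: 0 = level and on its stop, at the start 0.18 to 0.28 rad up. The hinge is across the stand's +x end; the -x end (towards the robot) stands 22 to 35 mm too high at the start. A spring in the stiff hinge pushes back: at the push pad it takes about 3 N at first, growing to about 8 N near level. The stiff hinge then keeps it where it was pushed to.
- stand: Fixed tilt stand, grey base 160 x 92 mm (x, y) on the bench, origin on its underside 85 mm from its -x edge. It carries an aluminium platform 155 x 88 x 20 mm whose top lies 50 mm above the bench when level; four steel L-shaped corner guides, 52 mm high and 3 mm thick, stand on it 3 mm clear of the pack on all sides and leave its long sides open over 66 mm, for the fingers.
- socket (a point): Centre of the mouth of the blind round socket in the platform's top: 12 mm diameter, 16 mm deep, 34 mm towards +x from the stand's origin (when level). z is the platform's upward normal; it tilts with the platform.
- bed (a point): Point on the platform's top where the plates' centres belong, middle of an engraved 78 x 48 mm outline between the corner guides, 24 mm from the socket towards -x. x points to the socket; z is the platform's normal.
- push_pad (a point): Middle of the ribbed dark push pad on the platform's top at its free -x end, 125 mm from the hinge axis and 75 mm from bed; push it down here.
- block: Fixed black parking block 50 x 50 x 46 mm with a 12 mm hole 42 mm deep in the middle of its top; origin at the centre of its underside.
- rod: Locating rod, at the start upright in the parking block. Origin at the centre of its lower tip, z along the rod to its head. Shank 10 mm diameter and 85 mm long, the lowest 6 mm tapered to 4 mm diameter; on top a black square head 18 x 18 mm (sides along its x and y) and 22 mm high, from 85 to 107 mm above the tip, to hold it by. About 60 g.
- dropper_bottle: Brown dropper bottle 33 mm across, 102 mm high, standing to the left of the work; leave it alone. Origin at the centre of its underside.
- blade_bin: Open yellow box 62 x 62 x 55 mm; leave it alone. Origin at the centre of its underside.
- plate_0: Loose steel mould plate 76 x 46 x 12 mm (x, y, z) with a 14 mm round eye through it, 24 mm from its centre towards its +x end, and a dark square mould seat on the other half of its top; about 90 g. Origin at the centre of its underside. Three to five plates are present; an absent one has no pose.
- eye_0 (a point): Centre of the eye of plate_0 at its top face, 12 mm above its underside.
- plate_1: Loose steel mould plate 76 x 46 x 12 mm (x, y, z) with a 14 mm round eye through it, 24 mm from its centre towards its +x end, and a dark square mould seat on the other half of its top; about 90 g. Origin at the centre of its underside. Three to five plates are present; an absent one has no pose.
- eye_1 (a point): Centre of the eye of plate_1 at its top face, 12 mm above its underside.
- plate_2: Loose steel mould plate 76 x 46 x 12 mm (x, y, z) with a 14 mm round eye through it, 24 mm from its centre towards its +x end, and a dark square mould seat on the other half of its top; about 90 g. Origin at the centre of its underside. Three to five plates are present; an absent one has no pose.
- eye_2 (a point): Centre of the eye of plate_2 at its top face, 12 mm above its underside.
- plate_3: Loose steel mould plate 76 x 46 x 12 mm (x, y, z) with a 14 mm round eye through it, 24 mm from its centre towards its +x end, and a dark square mould seat on the other half of its top; about 90 g. Origin at the centre of its underside. Three to five plates are present; an absent one has no pose.
- eye_3 (a point): Centre of the eye of plate_3 at its top face, 12 mm above its underside.
- plate_4: Loose steel mould plate 76 x 46 x 12 mm (x, y, z) with a 14 mm round eye through it, 24 mm from its centre towards its +x end, and a dark square mould seat on the other half of its top; about 90 g. Origin at the centre of its underside. Three to five plates are present; an absent one has no pose.
- eye_4 (a point): Centre of the eye of plate_4 at its top face, 12 mm above its underside.

How it is judged (in metres and radians):
On the way, in this order (a step that is already met when the one before it is completed fails the run):
1. the platform is down and level (value of joint platform below 0.03 rad), for 0.3 s.
2. all plates present lie stacked on the platform, eyes within 6 mm of the socket's axis and plate centres within 10 mm of the outline's middle, the rod still out (value of joint platform below 0.03 rad and horizontal distance between rod and socket above 0.04 m and horizontal distance between each of eye_0, eye_1, eye_2, eye_3, eye_4 and socket below 0.006 m and horizontal distance between each of plate_0, plate_1, plate_2, plate_3, plate_4 and bed below 0.01 m and z of plate_0 in the frame of bed between -0.004 and 0.053 m and angle between each of plate_0, plate_1, plate_2, plate_3, plate_4's own z axis and vertical below 0.08 rad and z of plate_1 in the frame of bed between -0.004 and 0.053 m and z of plate_2 in the frame of bed between -0.004 and 0.053 m and z of plate_3 in the frame of bed between -0.004 and 0.053 m and z of plate_4 in the frame of bed between -0.004 and 0.053 m), for 0.3 s.
At the end, for the whole second after the job is handed in: Platform level (0.03 rad); every plate present flat in the stack (0.08 rad), eye within 5 mm of the socket axis, centre within 10 mm of the outline's middle; rod upright (0.12 rad) through all of them, tip at least 11 mm down the 16 mm socket; all at rest (value of joint platform below 0.03 rad and z of rod in the frame of socket below -0.011 m and horizontal distance between rod and socket below 0.004 m and angle between rod's own z axis and vertical below 0.12 rad and horizontal distance between each of eye_0, eye_1, eye_2, eye_3, eye_4 and socket below 0.005 m and horizontal distance between each of plate_0, plate_1, plate_2, plate_3, plate_4 and bed below 0.01 m and z of plate_0 in the frame of bed between -0.004 and 0.053 m and angle between each of plate_0, plate_1, plate_2, plate_3, plate_4's own z axis and vertical below 0.08 rad and z of plate_1 in the frame of bed between -0.004 and 0.053 m and z of plate_2 in the frame of bed between -0.004 and 0.053 m and z of plate_3 in the frame of bed between -0.004 and 0.053 m and z of plate_4 in the frame of bed between -0.004 and 0.053 m and linear speed of each of rod, plate_0, plate_1, plate_2, plate_3, plate_4 below 0.02 m/s); the robot touches nothing.
It fails at once if the dropper bottle is moved more than 3 cm (distance of dropper_bottle from where it was at the start of the episode above 0.03 m).
It fails at once if the yellow box is moved more than 3 cm (distance of blade_bin from where it was at the start of the episode above 0.03 m).
Of plate_0, plate_1, plate_2, plate_3, plate_4 only 3 to 5 are there at a start; the rules pass over those that are not, and their reading is None.
At some moment in a run one of plate_0, plate_1, plate_2, plate_3, plate_4 may be knocked a few centimetres aside while the robot is not near it.
It also fails if it takes over 210 s, if anything falls off the work surface, if the arm or the gripper's body presses on something with over 40 N, if the wrist force passes 120 N, or if a joint passes its speed limit or range.

### The arm

A 6-joint arm with a two-finger parallel gripper is mounted at the origin on a cart in front of the work surface, level with it; the furniture and walls round the work are solid. World frame = base frame: x ahead of the robot, y to its left, z up, the work surface at z = 0. Lengths are in mm, angles in degrees, forces in N, time in s.
With the tool pointing down it reaches from about 325 to 850 mm from the base axis. Payload 15.5 kg.
Tool frame: the origin (TCP) lies on the centre line of the jaws, within the pads' length; the fingertips stand 22 mm ahead of it and the grasp point (between the pads) lies 3 mm ahead of it; z points along the fingers, y is the line along which they close (so a half turn about z gives the same grasp; the last joint's range is limited). The gripper opens to 91 mm and grips with 3 to 60 N. Pads are 32 mm wide; open, the fingers measure 118 mm over their backs; the gripper's body (76 mm by 178 mm) begins 60 mm behind the grasp point.
Start: joints at [-73.826, 28.281, 77.091, -0, 74.628, -5.472], TCP at [230.549, -580.925, 235.915] pointing down, gripper open.
Joint ranges: [-166.48, 166.48], [-47.26, 123.95], [12.59, 153.08], [-70.14, 250.14], [6.76, 159.57], [-176.63, 176.63]. Speed limits (degrees/s): [108.29, 108.29, 147.25, 172.46, 172.46, 172.46].

### API

Orientations are given as a 3x3 rotation matrix whose columns are the frame's x, y, z axes.
In Python, from station import bot, imaging gives the robot as it stands.
- The arm moves only by the shell command python3 -m creep 'ROWS' [OPENING] [FORCE]. ROWS is text: rows parted by semicolons, each of 4 numbers parted by spaces: the shift along the tool's x, y, z in m, then the turn about the tool's z in degrees. In form: x y z spin; .... A call has 1 to 5 rows; each row shifts and turns the commanded pose from where the row before left it, along the tool's axes as they then stand; what a row does not reach is not made up. A row lasts 1/10 s, in which the tool goes at most 50 mm and 8.59 degrees, less where a joint would pass 70% of its speed; a pose out of reach is approached as far as the arm can. A call is refused whole if a number of a shift passes 0.05 or a number of a turn 8.59, either way. A call with a gripper value outside its range is refused whole. OPENING is the finger opening in m, from 0 to 0.0912, set as the call begins (- or left out, the last holds). The fingers move at their own pace and stop on an object; FORCE is the grip in N (left out, the last holds). Time passes only in rows, so rows that do not move let the fingers close. It gives the time, the measured TCP pose, the force, the opening and the grip force at its end, in the units of the state.
- bot.get_obs(): the state, without advancing time (a new reading comes with each control period).
- imaging.get_image(name): name is "scene" or "top"; returns (picture, depth): 400x640x3 uint8, red, green, blue; 400x640 float32, mm along the optical axis (not along the pixel's ray), 0 where there is no reading.
- imaging.get_calibration(name): a dict with "fx", "fy", "cx", "cy" (pixels), "world_to_cam" (4x4, takes a point from world to camera coordinates). Camera axes: x right, y down, z forward; pixel columns grow to the right and rows downward; lengths in mm; the calibration is good to about 2 mm. A picture is of the moment at which its call begins. get_calibration takes no time and is no camera call.
- bot.hand_in(): hands the job in; it is judged then, once.
Trained networks look in the newest picture that a camera, given by its name, has taken for a name from the list of things; names that differ only in an ending like _2 or _b are one class to them, and where a whole thing is asked for, a point or a joint stands for the part that bears it (a point fixed in the world has none). Each returns a list of dicts, best first, with "p" (0 to 1); they miss things now and then, are a little off and sometimes report something else, mostly with a low value. They report only what shows in the picture. A call takes as long as a camera call.
- imaging.boxes_of(camera, query): "bbox" ([left, top, right, bottom] in pixels, round what is visible of it).
- imaging.tip_of(camera, query): "point" ([column, row] in pixels: a listed point, or the origin of a listed thing).
The state is a dict: "time": time; "joint_pos": joint angles; "dq": joint speeds; "effort": joint torques, N m; "tcp_pos": TCP position; "eef_rot": TCP orientation; "ft_force": force on the tool from outside, world axes, zero at the start; "torque": the same for the moment, N m; "gripper_width": finger opening in mm; "finger_force": force on a finger pad.
Only numpy, scipy, OpenCV 4.12 (cv2) and the standard library are available. Lean on these libraries where they do the work, as an engineer would, in place of code of your own. Each camera call takes 0.05 s, during which the arm holds its last target. There are 200 camera calls.

## Working session

There is one attempt and no reset: what is moved stays moved. The work goes in short steps, Python scripts to look and compute and a shell command to move; the robot and the scene stay as the last step left them, time stands still between calls to the robot, and variables do not carry over. Pictures are saved under pics/ and viewed, at most 14 in all, crops included, and the job is handed in when it is done.

```bash
mkdir -p pics
cat > h.py <<'E'
import numpy as np, cv2
from station import bot, imaging
def cal(n):
    c=imaging.get_calibration(n); return c,np.array(c["world_to_cam"])
def ray(n,uv,z):
    c,T=cal(n); R,t=T[:3,:3],T[:3,3]
    d=R.T@np.array([(uv[0]-c["cx"])/c["fx"],(uv[1]-c["cy"])/c["fy"],1]); o=-R.T@t
    return o+d*(z-o[2])/d[2]
def cloud(n,dep):
    c,T=cal(n); R,t=T[:3,:3],T[:3,3]
    v,u=np.mgrid[:dep.shape[0],:dep.shape[1]]
    P=np.stack([(u-c["cx"])/c["fx"]*dep,(v-c["cy"])/c["fy"]*dep,dep],-1)
    W=(P-t)@R; W[dep==0]=np.nan
    return W
def save(n,im): cv2.imwrite("pics/"+n+".png",im[:,:,::-1])
E
python3 - <<'E'
from h import *
np.set_printoptions(precision=1,suppress=True)
for n in("top","scene"):
    im,d=imaging.get_image(n); save(n+"0",im); W=cloud(n,d); np.save(n+"0.npy",W)
    c,T=cal(n); print(n,-T[:3,:3].T@T[:3,3],c["fx"])
    for q in("plate_0","eye_0","stand","socket","bed","push_pad","block","rod","dropper_bottle","blade_bin"):
        for r in imaging.tip_of(n,q):
            u,v=r["point"]; w=W[int(round(v)),int(round(u))] if 0<=v<400 and 0<=u<640 else None
            print(q,round(r["p"],2),np.array(r["point"]),w)
E
```

```text
top [367.4 182.  981.5] 381.9361430395981
plate_0 0.77 [280.8 241.4] [415.6 278.8  10.6]
plate_0 0.74 [345.3 148.7] [654.  110.7   9.1]
plate_0 0.72 [316.7 232. ] [436.6 187.7  12.4]
plate_0 0.7 [222.7 222.1] [466.  425.   13.1]
plate_0 0.24 [208.5 172.3] [585.6 453.5  58. ]
eye_0 0.95 [278.5 225.1] [457.3 287.8  -1.6]
eye_0 0.95 [228.1 213.9] [487.9 416.2  -0.9]
eye_0 0.82 [346.3 137.3] [686.3 107.3  10.9]
eye_0 0.79 [317.6 225.5] [452.7 184.9   2.4]
eye_0 0.5 [318.9 233.8] [431.3 182.7  14.8]
stand 0.64 [283.6 172.1] [579.6 265.4  72.1]
stand 0.3 [281.9 238.5] [423.  276.1  12.5]
socket 0.56 [285.2 150.2] [639.6 264.3  56.1]
bed 0.62 [282.5 160.3] [611.6 271.   64.9]
push_pad 0.72 [285.6 185.2] [544.8 259.6  84.4]
block 0.88 [357.9 188. ] [541.8  83.7  47.7]
rod 0.66 [280.9 169.2] [587.7 273.   69.8]
rod 0.63 [357.6 191.2] [534.8  83.6  44.4]
rod 0.4 [285.3 150.7] [636.3 264.1  58.7]
dropper_bottle 0.58 [208.1 171.9] [585.6 453.5  58. ]
dropper_bottle 0.48 [281.4 150.4] [641.1 274.8  51.4]
blade_bin 0.87 [430.  253.6] [376.2 -99.4   2.7]
scene [-13.4 633.5 881.8] 474.8980089782167

[... 600 characters left out ...]
8 [259.7 203.6] [574.8 292.7 103.8]
bed 0.5 [299.5 262.5] [457.6 286.9   1.9]
bed 0.34 [267.2 220.3] [547.9 298.1  77.7]
push_pad 0.58 [285.4 210.2] [537.4 255.4  85.5]
push_pad 0.41 [249.2 198.7] [641.6 280.4  54.7]
block 0.89 [341.5 195.1] [525.8  92.2  17.7]
block 0.68 [249.  302.1] [448.7 431.5  14.4]
rod 0.68 [295.9 169.9] [671.7 114.8  12. ]
rod 0.16 [442.5 193.2] [254.1 121.7 269.2]
dropper_bottle 0.8 [199.4 273.4] [581.4 467.2   9.4]
dropper_bottle 0.52 [296.7 168.8] [681.1 104.2   1.3]
dropper_bottle 0.25 [267.1 223.8] [545.5 301.3  68.7]
blade_bin 0.77 [443.3 191.8] [252.6 122.  273.2]
blade_bin 0.51 [251.6 198.3] [639.5 273.3  54.4]
blade_bin 0.32 [301.5 264.3] [445.1 291.2  12.5]
```

Run:
```python
import cv2,numpy as np
a=cv2.imread("pics/top0.png")[110:285,180:460]; cv2.imwrite("pics/topc.png",cv2.resize(a,None,fx=2.85,fy=2.85,interpolation=cv2.INTER_CUBIC))
b=cv2.imread("pics/scene0.png")[120:340,170:460]; cv2.imwrite("pics/scenec.png",cv2.resize(b,None,fx=2.7,fy=2.7,interpolation=cv2.INTER_CUBIC))
```

```text
(no output)
```

View pics/topc.png

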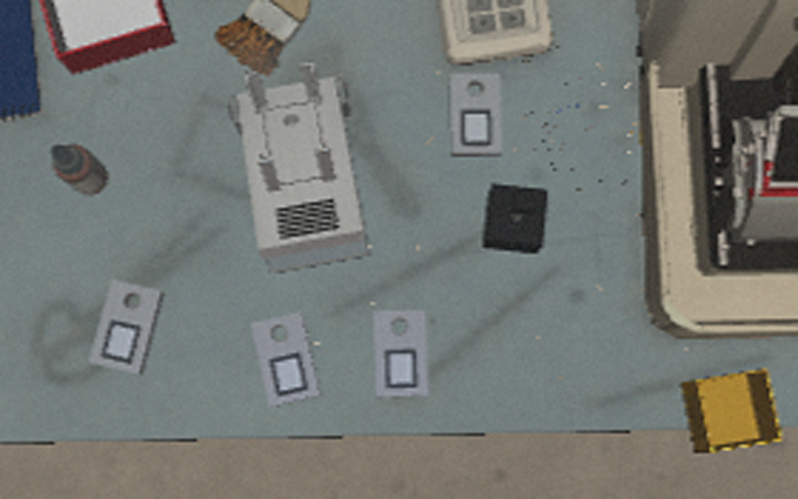

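View pics/scenec.png

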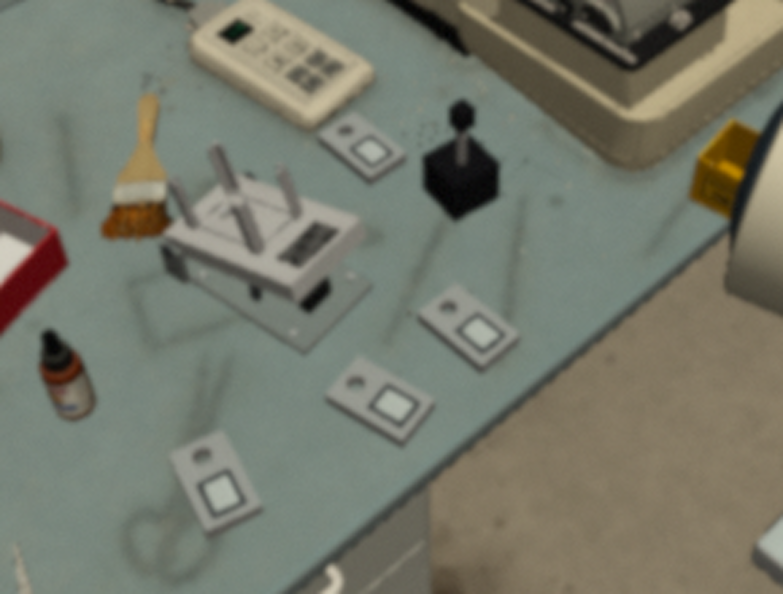

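```bash
cat >> h.py <<'E'
def plates(n,img,W,zlo=5,zhi=20,xr=(330,740),yr=(30,480)):
    hsv=cv2.cvtColor(img,cv2.COLOR_RGB2HSV)
    out=[]
    for r in imaging.tip_of(n,"eye_0"):
        out.append(r)
    return out
def rects(W,cond,amin=60):
    # metric height-map rects: components of mask -> min area rect in world xy
    m=cond.astype(np.uint8); k,l,s,c=cv2.connectedComponentsWithStats(m)
    for i in range(1,k):
        if s[i,4]<amin: continue
        P=W[l==i]; (x,y),(a,b),t=cv2.minAreaRect(P[:,:2].astype(np.float32))
        yield P[:,:2].mean(0),np.median(P[:,2]),(x,y),(a,b),t,s[i,4]
E
python3 - <<'E'
from h import *
np.set_printoptions(precision=1,suppress=True)
o=bot.get_obs(); print(o["tcp_pos"],np.array(o["eef_rot"]),o["time"],o["ft_force"],o["gripper_width"])
W=np.load("top0.npy"); 
for x0 in range(250,700,50): print(x0,[int(np.nanmax(W[...,2][(abs(W[...,0]-x0-25)<25)&(abs(W[...,1]-y)<25)],initial=-999)) for y in range(-300,500,50)])
im=cv2.imread("pics/top0.png"); hsv=cv2.cvtColor(im,cv2.COLOR_BGR2HSV)
for uv in [(345,148),(345,152),(317,235),(300,240),(281,250),(340,220)]: print(uv,hsv[uv[1],uv[0]])
m=(W[...,2]>6)&(W[...,2]<20)&(W[...,0]>330)&(W[...,0]<760)&(W[...,1]>20)&(W[...,1]<480)
m=(hsv[...,1]<45)&(W[...,0]>350)&(W[...,0]<700)&(W[...,1]>20)&(W[...,1]<480)
for r in rects(W,m): print(*r)
E
```

```text
[ 230.6 -580.9  235.9] [[ 0.9  0.4 -0. ]
 [ 0.4 -0.9  0. ]
 [ 0.  -0.  -1. ]] 1.1 [-0.2 -0.7  0.1] 91.2232779834265
250 [-790, -787, -789, -789, 642, 619, 517, 389, 343, 269, -789, -786, -790, -788, -788, -790]
300 [-789, -789, -788, 56, 58, -788, -786, -788, -790, -791, -790, -787, -787, -788, -787, -790]
350 [4, 5, 5, 56, 57, 56, 5, 4, 4, 14, 14, 15, 16, 4, 4, 5]
400 [88, 87, 87, 87, 87, 86, 5, 5, 5, 16, 16, 16, 17, 5, 15, 16]
450 [85, 98, 97, 105, 97, 86, 4, 5, 6, 16, 16, 15, 15, 4, 16, 16]
500 [76, 239, 179, 156, 155, 130, 4, 112, 113, 5, 90, 90, 92, 4, 5, 12]
550 [79, 239, 254, 255, 185, 87, 4, 112, 112, 5, 83, 128, 126, 5, 4, 101]
600 [85, 232, 295, 267, 186, 86, 4, 6, 19, 15, 69, 70, 90, 48, 6, 98]
650 [252, 254, 295, 296, 262, 251, 4, 5, 20, 20, 45, 106, 104, 47, 4, 48]
(345, 148) [107  18 100]
(345, 152) [ 93  15 170]
(317, 235) [108  33 170]
(300, 240) [ 78  19 131]
(281, 250) [114  23 153]
(340, 220) [ 88  26 129]
[523.5 250.7] 0.473567205979331 (525.11279296875, 250.0065155029297) (459.9541320800781, 349.7688293457031) 89.9930191040039 22868
```

```bash
cat > go.py <<'E'
import sys; from h import *
o=bot.get_obs(); R=np.array(o["eef_rot"]); p=np.array(o["tcp_pos"])
yaw=np.degrees(np.arctan2(R[1,0],R[0,0]))
def f(v): return ' '.join('%.1f'%a for a in v)
print("t %.1f"%o["time"],"tcp",f(p),"yaw %.2f"%yaw,"F",f(o["ft_force"]),"w %.1f ff %.1f"%(o["gripper_width"],np.max(o["finger_force"])),"tilt %.2f"%np.degrees(np.arccos(-R[2,2])))
if len(sys.argv)>4:
    t=np.array([float(a) for a in sys.argv[1:4]]); print("tool shift mm",f(R.T@(t-p)),"spin %.2f"%(-((float(sys.argv[4])-yaw+180)%360-180)))
E
python3 -m creep '0 0 0 8;0 0 0 8;0 0 0 8' 0; python3 go.py 340 -300 230 0
```

```text
time: 1.4
tcp_pos: [230.5, -580.9, 235.9]
eef_rot: [[0.999, -0.047, 0.0], [-0.047, -0.999, -0.0], [0.0, 0.0, -1.0]]
ft_force: [0.4, -0.4, -0.1]
gripper_width: 70.0
finger_force: 0.0
t 1.4 tcp 230.5 -580.9 235.9 yaw -2.69 F 0.4 -0.4 -0.1 w 70.0 ff 0.0 tilt 0.00
tool shift mm 96.2 -285.8 5.9 spin -2.69
```

```bash
python3 -m creep '0 0 0 -2.69;0.02 -0.045 0 0;0.02 -0.045 0 0;0.02 -0.045 0 0;0.02 -0.045 0 0' >/dev/null;  python3 -m creep '0.02 -0.045 0 0;0.01 -0.048 0 0;0 -0.05 0 0;0 -0.05 0 0;0 -0.05 0 0' >/dev/null; python3 go.py 400 200 235 0
```

```text
t 2.4 tcp 337.7 -155.5 236.0 yaw 0.31 F 0.8 1.2 1.3 w 0.9 ff 0.0 tilt 0.03
tool shift mm 64.2 -355.2 1.0 spin 0.31
```

```bash
python3 -m creep '0.01 -0.049 0 0;0.01 -0.049 0 0;0.01 -0.049 0 0;0.01 -0.049 0 0;0.01 -0.049 0 0' >/dev/null;  python3 -m creep '0.01 -0.049 0 0;0.03 -0.04 0 0;0.04 -0.03 0 0;0.04 -0.03 0 0;0.03 -0.01 0.02 0' ; python3 -m creep '0 0 0 0' >/dev/null; python3 go.py 544 259 115 0
```

```text
time: 3.4
tcp_pos: [538.3, 246.0, 217.6]
eef_rot: [[1.0, 0.008, 0.005], [0.008, -1.0, 0.002], [0.005, -0.002, -1.0]]
ft_force: [0.6, -1.1, 0.4]
gripper_width: 0.6
finger_force: 0.0
t 3.5 tcp 537.3 243.9 213.4 yaw 0.39 F -0.4 -0.8 0.6 w 0.0 ff 0.0 tilt 0.06
tool shift mm 6.9 -15.1 98.4 spin 0.39
```

```bash
python3 -m creep '0.007 -0.015 0.03 0;0 0 0.04 0;0 0 0.02 0;0 0 0.01 0;0 0 0.005 0';  python3 -m creep '0 0 0.008 0;0 0 0.008 0;0 0 0.008 0;0 0 0.006 0' ; python3 go.py 541 259 72 0
```

```text
time: 4.0
tcp_pos: [541.6, 257.3, 110.7]
eef_rot: [[1.0, 0.006, -0.001], [0.006, -1.0, -0.0], [-0.001, 0.0, -1.0]]
ft_force: [0.3, -0.8, 0.5]
gripper_width: 0.1
finger_force: 0.1
time: 4.4
tcp_pos: [541.8, 257.6, 81.3]
eef_rot: [[1.0, 0.006, 0.0], [0.006, -1.0, 0.0], [0.0, -0.0, -1.0]]
ft_force: [-4.0, -0.8, 7.3]
gripper_width: 0.6
finger_force: 3.4
t 4.4 tcp 541.8 257.6 81.3 yaw 0.33 F -4.0 -0.8 7.3 w 0.6 ff 3.4 tilt 0.03
tool shift mm -0.8 -1.4 9.3 spin 0.33
```

```bash
python3 -m creep '0 0 0.005 0;0 0 0.003 0;0 0 0.001 0;0 0 0.001 0' |egrep 'tcp|ft';python3 -m creep '0 0 0.001 0;0 0 0 0' |egrep 'tcp|ft'
```

```text
tcp_pos: [541.4, 257.5, 71.6]
ft_force: [-8.1, -1.5, 12.4]
tcp_pos: [541.4, 257.5, 70.8]
ft_force: [-7.0, -1.1, 9.8]
```

```bash
for i in 1 ; do python3 -m creep '0 0 0.001 0;0 0 0 0' |egrep 'tcp|ft';python3 -m creep '0 0 0.001 0;0 0 0 0' |egrep 'tcp|ft'; done
```

```text
tcp_pos: [541.4, 257.5, 69.9]
ft_force: [-8.3, -0.4, 13.0]
tcp_pos: [541.3, 257.5, 69.1]
ft_force: [-9.7, -1.8, 16.9]
```

```bash
python3 -m creep '0 0 0.001 0;0 0 0 0' |egrep 'tcp|ft';python3 -m creep '0 0 0.001 0;0 0 0 0' |egrep 'tcp|ft'; python3 -m creep '0 0 -0.02 0;0 0 -0.04 0;0 0 -0.05 0;-0.05 0 -0.05 0;-0.05 0 0 0' >/dev/null;  python3 -m creep '-0.05 0.05 0 0;-0.05 0.05 0 0;0 0.05 0 0;0 0.05 0 0;0 0.05 0 0' 0.062 >/dev/null; python3 go.py
python3 - <<'E'
from h import *
np.set_printoptions(precision=1,suppress=True)
im,d=imaging.get_image("top"); save("top1",im); W=cloud("top",d); np.save("top1.npy",W)
ims,d=imaging.get_image("scene"); save("scene1",ims); V=cloud("scene",d); np.save("scene1.npy",V)
a=cv2.resize(im[120:210,240:320],None,fx=5,fy=5,interpolation=cv2.INTER_CUBIC)
b=cv2.resize(ims[150:270,220:330],None,fx=3.75,fy=3.75,interpolation=cv2.INTER_CUBIC); 
save("st1",np.hstack([a,b]))
for n,W in(("top",W),("scene",V)):
  for q in("eye_0","plate_0","socket","bed","push_pad","rod","block"):
   for r in imaging.tip_of(n,q):
    z={"eye_0":12,"plate_0":0,"rod":4,"block":0}.get(q,50)
    print(n,q,round(r["p"],2),np.array(r["point"]),ray(n,r["point"],z))
P=W.reshape(-1,3)
for X,Y in((541,258),(600,268)): print([np.round(np.nanmedian(w[(abs(w[...,0]-X)<12)&(abs(w[...,1]-Y)<15)],0),1) for w in(W,V)])
E
```

```text
tcp_pos: [541.3, 257.5, 68.3]
ft_force: [-9.8, -2.7, 20.1]
tcp_pos: [541.2, 257.5, 67.4]
ft_force: [-12.6, -3.2, 23.6]
t 6.8 tcp 387.1 34.4 212.1 yaw 0.40 F 0.8 -0.5 -0.2 w 37.6 ff 0.0 tilt 0.15
top eye_0 0.98 [343.9 135.3] [690.6 112.8  12. ]
top eye_0 0.76 [320.2 225.1] [454.  179.3  12. ]
top eye_0 0.67 [279.4 225.3] [455.3 282.8  12. ]
top eye_0 0.56 [228.2 214. ] [486.3 412.6  12. ]
top plate_0 0.97 [320.5 234.2] [431.7 178.8   0. ]
top plate_0 0.85 [281.1 235.6] [429.9 279.6   0. ]
top plate_0 0.7 [220.  223.1] [464.6 435.9   0. ]
top plate_0 0.6 [348.  148.7] [657.4 102.    0. ]
top socket 0.6 [283.  153.4] [632.6 269.9  50. ]
top bed 0.66 [284.9 163.2] [607.2 265.2  50. ]
top push_pad 0.89 [288.2 189.6] [540.  257.1  50. ]
top rod 0.42 [359.8 188. ] [549.8  74.4   4. ]
top block 0.93 [359.6 188.4] [549.5  74.6   0. ]
scene eye_0 0.91 [294.5 167.4] [681.5 111.5  12. ]
scene eye_0 0.87 [337.  231.9] [456.2 175.4  12. ]
scene eye_0 0.76 [244.2 289.9] [479.6 421.3  12. ]
scene eye_0 0.67 [301.1 264.5] [445.7 293.3  12. ]
scene eye_0 0.55 [267.2 221.6] [589.7 273.4  12. ]
scene plate_0 0.93 [310.5 269.4] [428.4 281.9   0. ]
scene plate_0 0.79 [345.4 242.1] [428.6 175.3   0. ]
scene plate_0 0.65 [247.8 302.8] [456.6 431.1   0. ]
scene plate_0 0.61 [305.9 177.1] [644.3 105.8   0. ]
scene bed 0.83 [263.3 207. ] [603.1 269.1  50. ]
scene push_pad 0.62 [286.4 225.1] [526.3 264.1  50. ]
scene block 0.57 [337.4 194.9] [544.8  89.2  -0. ]
[array([540.7, 258.4,  50.3]), array([540.7, 258.4,  50.3])]
[array([604.6, 272.3,  50. ]), array([604.6, 272.3,  50. ])]
```

View pics/st1.png

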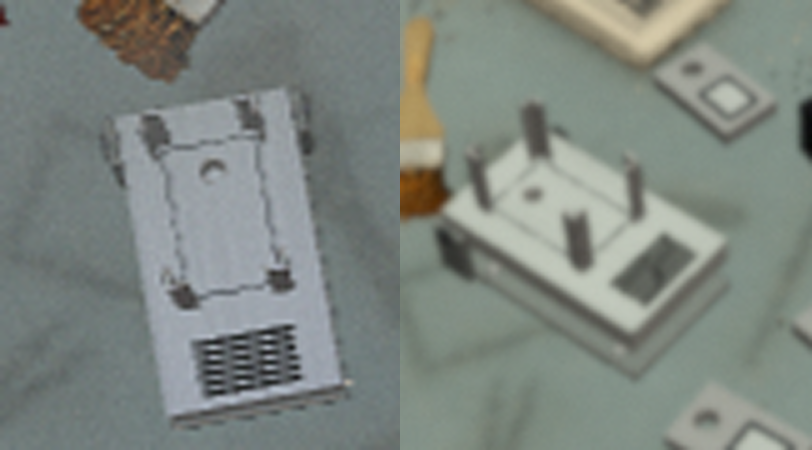

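```bash
cat >> h.py <<'E'
def fit(n,W,z,L,B,lo,hi,xr=(340,740),yr=(30,480)):
    """rectangles LxB with top at height z: fitted by maximizing overlap of mask in world grid"""
    from scipy.optimize import minimize
    from scipy.ndimage import gaussian_filter
    m=(W[...,2]>lo)&(W[...,2]<hi)&(W[...,0]>xr[0])&(W[...,0]<xr[1])&(W[...,1]>yr[0])&(W[...,1]<yr[1])
    m=cv2.morphologyEx(m.astype(np.uint8),cv2.MORPH_CLOSE,np.ones((3,3)))
    k,l,s,c=cv2.connectedComponentsWithStats(m,connectivity=4); out=[]
    cc,T=cal(n)
    for i in range(1,k):
        if s[i,4]<100: continue
        x0,y0,w,h=s[i,:4]; v,u=np.mgrid[max(0,y0-5):y0+h+5,max(0,x0-5):x0+w+5]
        mm=(l[v.clip(0,399),u.clip(0,639)]==i).astype(float)
        R,t=T[:3,:3],T[:3,3]; d=np.stack([(u-cc["cx"])/cc["fx"],(v-cc["cy"])/cc["fy"],np.ones(u.shape)],-1)@R; o=-R.T@t
        Q=(o+d*((z-o[2])/d[...,2])[...,None])[...,:2]; P=Q[mm>0]
        (x,y),(a,b),th=cv2.minAreaRect(P.astype(np.float32)); 
        if a<b: th+=90
        th=(th+90)%180-90
        def cost(q):
            e=(Q-q[:2]); cs,sn=np.cos(q[2]),np.sin(q[2])
            px=abs(e[...,0]*cs+e[...,1]*sn)-L/2; py=abs(-e[...,0]*sn+e[...,1]*cs)-B/2
            g=1/(1+np.exp(np.clip(px,-50,50)/.7))/(1+np.exp(np.clip(py,-50,50)/.7))
            return ((g-mm)**2).sum()
        r=min((minimize(cost,[x,y,np.radians(th+dt)],method="Nelder-Mead",options=dict(initial_simplex=np.array([[x,y,np.radians(th+dt)]]*4)+np.array([[0,0,0],[4,0,0],[0,4,0],[0,0,.1]]))) for dt in(0,-6,6)),key=lambda r:r.fun)
        out.append((r.x[0],r.x[1],np.degrees(r.x[2]),max(a,b),min(a,b),s[i,4],r.fun))
    return out
E
python3 - <<'E'
from h import *
for n in("top","scene"):
    W=np.load(n+"1.npy")
    print(n)
    for r in fit(n,W,12,76,46,6,20): print("  plate %.1f %.1f yaw %.1f  (%.0f x %.0f) n%d c%.1f"%r)
    for r in fit(n,W,50,155,88,43,57,(480,720),(200,330)): print("  platf %.1f %.1f yaw %.1f  (%.0f x %.0f) n%d c%.1f"%r)
    for r in fit(n,W,46,50,50,40,60,(480,620),(30,140)): print("  block %.1f %.1f yaw %.1f  (%.0f x %.0f) n%d c%.1f"%r)
E
```

```text
top
  plate 729.3 317.0 yaw 54.2  (65 x 56) n320 c159.9
  plate 651.7 107.6 yaw -0.1  (76 x 45) n477 c27.0
  plate 460.7 424.0 yaw -14.1  (76 x 48) n543 c35.5
  plate 429.3 282.6 yaw 12.6  (76 x 46) n544 c27.3
  plate 432.9 180.5 yaw 1.2  (74 x 46) n523 c31.6
  platf 590.3 265.3 yaw 9.8  (156 x 105) n2100 c183.4
  block 549.4 76.5 yaw -7.8  (51 x 50) n331 c79.1
scene
  plate 650.2 108.3 yaw -0.9  (127 x 108) n608 c205.7
  plate 540.7 86.0 yaw 46.4  (71 x 45) n105 c309.6
  plate 717.9 308.6 yaw 91.5  (62 x 61) n327 c121.4
  plate 715.4 425.6 yaw -98.7  (100 x 14) n153 c378.8
  plate 571.0 303.8 yaw 35.0  (179 x 82) n463 c631.7
  plate 431.1 181.2 yaw 0.9  (80 x 49) n607 c53.6
  plate 427.5 283.3 yaw 12.3  (79 x 50) n682 c55.9
  plate 458.5 424.8 yaw -13.5  (80 x 46) n751 c55.8
  platf 587.1 267.3 yaw 10.3  (160 x 106) n2006 c273.5
  block 546.2 77.5 yaw -10.5  (56 x 53) n338 c50.3
```

Run:
```python
from h import *
S=3.4; yaw=np.radians(10); O=np.array([590,265.]); pan=[]
for n in("top","scene"):
    im=cv2.imread(f"pics/{n}1.png"); c,T=cal(n)
    r,q=np.mgrid[:578,:340]; a=(289-r)/S; b=(170-q)/S   # along, left
    X=O[0]+a*np.cos(yaw)-b*np.sin(yaw); Y=O[1]+a*np.sin(yaw)+b*np.cos(yaw)
    P=np.stack([X,Y,np.full(X.shape,50.)],-1)@T[:3,:3].T+T[:3,3]
    o=cv2.remap(im,(P[...,0]/P[...,2]*c["fx"]+c["cx"]).astype(np.float32),(P[...,1]/P[...,2]*c["fy"]+c["cy"]).astype(np.float32),cv2.INTER_CUBIC)
    for k in range(-80,81,20): cv2.line(o,(0,int(289-k*S)),(8,int(289-k*S)),(0,0,255),1)
    for k in range(-40,41,20): cv2.line(o,(int(170-k*S),0),(int(170-k*S),8),(0,0,255),1)
    pan.append(o)
cv2.imwrite("pics/rect.png",np.hstack(pan))
```

```text
(no output)
```

View pics/rect.png

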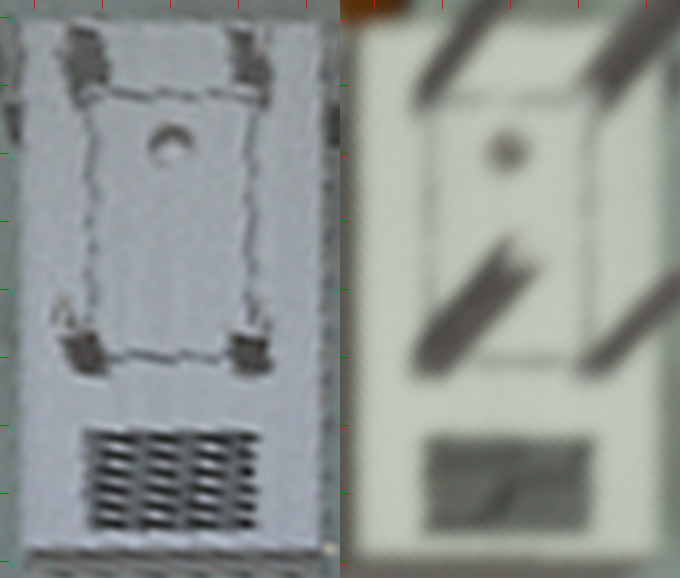

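```bash
python3 -m creep '0.008 -0.03 0 -0.7;0.01 -0.03 0 0;0.01 -0.03 0 0;0.01 -0.03 0.04 0;0.007 -0.027 0.05 0' 0.065 >/dev/null; python3 -m creep '0 0 0.03 0;0 0 0 0' >/dev/null;  python3 go.py 432 181 25 1
```

```text
t 8.3 tcp 426.8 179.7 95.5 yaw 1.10 F -0.5 0.3 1.0 w 64.9 ff 0.0 tilt 0.35
tool shift mm 5.6 -1.4 70.4 spin 0.10
```

```bash
python3 -m creep '0.0055 -0.0014 0.03 0;0 0 0.02 0;0 0 0.015 0;0 0 0.005 0;0 0 0 0' >/dev/null; python3 go.py 432 181 25 1; python3 -m creep '0 0 0 0;0 0 0 0;0 0 0 0;0 0 0 0' 0.03 20;  python3 go.py 607.7 268.2 150 10
```

```text
t 8.8 tcp 434.7 180.9 29.1 yaw 1.01 F 0.4 0.4 0.5 w 64.9 ff 0.0 tilt 0.01
tool shift mm -2.7 -0.1 4.1 spin 0.01
time: 9.2
tcp_pos: [434.7, 181.2, 29.1]
eef_rot: [[1.0, 0.018, 0.001], [0.018, -1.0, 0.0], [0.001, -0.0, -1.0]]
ft_force: [-0.8, -1.8, 11.8]
gripper_width: 45.7
finger_force: 20.0
t 9.2 tcp 434.7 181.2 29.1 yaw 1.04 F -0.8 -1.8 11.8 w 45.7 ff 20.0 tilt 0.07
tool shift mm 174.7 -83.8 -120.6 spin -8.96
```

```bash
python3 -m creep '0 0 0 0;0 0 0 0' 0.065 >/dev/null; python3 -m creep '-0.0027 0 0.0045 0;0 0 0 0' >/dev/null; python3 go.py; python3 -m creep '0 0 0 0;0 0 0 0;0 0 0 0;0 0 0 0' 0.03 20 |egrep 'ft|tcp|width';  python3 go.py 607.7 268.2 150 10
```

```text
t 9.6 tcp 430.9 181.0 23.4 yaw 1.04 F -0.5 -0.9 -0.7 w 64.6 ff 0.0 tilt 0.07
tcp_pos: [431.7, 181.1, 23.9]
ft_force: [0.1, -0.1, -2.8]
gripper_width: 46.0
t 10.0 tcp 431.7 181.1 23.9 yaw 1.03 F 0.1 -0.1 -2.8 w 46.0 ff 20.0 tilt 0.00
tool shift mm 177.6 -83.9 -126.1 spin -8.97
```

```bash
python3 -m creep '0 0 -0.03 0;0 0 -0.05 0;0 0 -0.046 0;0.045 -0.021 0 0;0.045 -0.021 0 0' >/dev/null; python3 -m creep '0.045 -0.021 0 0;0.0426 -0.0209 0 0;0 0 0 -4.5;0 0 0 -4.47;0 0 0 0' >/dev/null; python3 -m creep '0 0 0 0' >/dev/null; python3 go.py 607.7 268.2 130 10
python3 - <<'E'
from h import *
im,d=imaging.get_image("scene"); W=cloud("scene",d); save("s2",im)
for n in ("scene",):
    print([ (r["p"],ray(n,r["point"],138)) for r in imaging.tip_of(n,"eye_0")][:5])
b=cv2.resize(im[100:280,200:360],None,fx=3.3,fy=3.3,interpolation=cv2.INTER_CUBIC); save("s2c",b)
E
```

```text
t 11.1 tcp 607.4 268.1 149.8 yaw 9.87 F -0.4 1.0 -1.7 w 45.8 ff 20.0 tilt 0.03
tool shift mm 0.3 -0.0 19.8 spin -0.13
[(0.95, array([631.77614275, 269.80985631, 138.        ])), (0.81, array([414.27375604, 450.19417101, 138.        ])), (0.61, array([578.01509369, 188.66128331, 138.        ])), (0.58, array([382.22712209, 340.69593878, 138.        ])), (0.46, array([458.77457104, 169.66042579, 138.        ]))]
```

View pics/s2c.png

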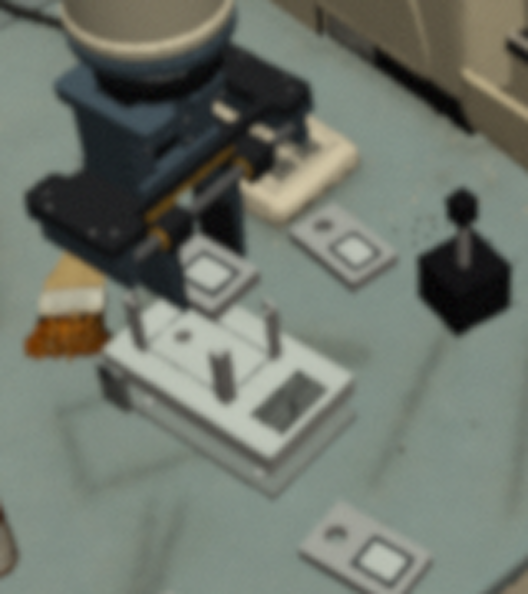

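```bash
python3 -m creep '0 0 0.015 0;0 0 0.005 0;0 0 0.005 0;0 0 0.005 0;0 0 0 0' |egrep 'tcp|ft';  python3 -m creep '0 0 0.005 0;0 0 0.005 0;0 0 0.005 0;0 0 0.005 0;0 0 0 0' |egrep 'tcp|ft'
```

```text
tcp_pos: [607.3, 268.1, 119.0]
ft_force: [0.1, -0.2, -1.3]
tcp_pos: [607.2, 268.1, 99.0]
ft_force: [0.5, 0.3, -1.2]
```

No contact with the guides; continue to the platform.

```bash
python3 -m creep '0 0 0.005 0;0 0 0.005 0;0 0 0.005 0;0 0 0.005 0;0 0 0 0' |egrep 'tcp|ft';  python3 -m creep '0 0 0.002 0;0 0 0.001 0;0 0 0 0' |egrep 'tcp|ft';python3 -m creep '0 0 0.001 0;0 0 0 0' |egrep 'tcp|ft'
```

```text
tcp_pos: [607.2, 268.1, 79.0]
ft_force: [-0.3, 0.6, -1.0]
tcp_pos: [607.7, 268.2, 76.8]
ft_force: [0.2, 0.2, -1.3]
tcp_pos: [607.7, 268.2, 75.9]
ft_force: [-0.7, 0.0, 0.1]
```

```bash
python3 -m creep '0.002 0 0.001 0;0 0 0 0' |egrep 'tcp|ft'; for i in 1 2 3; do python3 -m creep '0.001 0 0 0;0 0 0 0' |egrep 'tcp|ft'; done; echo back; python3 -m creep '-0.005 0 0 0;-0.002 0 0 0;0 0 0 0' |egrep 'tcp|ft'; for i in 1 2 3 ; do python3 -m creep '-0.001 0 0 0;0 0 0 0' |egrep 'tcp|ft'; done
```

```text
tcp_pos: [609.9, 268.6, 74.8]
ft_force: [0.0, 0.0, -0.8]
tcp_pos: [610.1, 268.6, 74.7]
ft_force: [-4.9, -0.6, 0.3]
tcp_pos: [610.3, 268.7, 74.5]
ft_force: [-9.0, -1.4, 2.8]
tcp_pos: [610.4, 268.7, 74.2]
ft_force: [-12.4, -1.7, 1.3]
back
tcp_pos: [605.8, 267.9, 75.1]
ft_force: [0.4, 0.3, -1.6]
tcp_pos: [604.9, 267.7, 75.0]
ft_force: [-0.3, -0.3, -0.5]
tcp_pos: [604.3, 267.6, 75.1]
ft_force: [3.9, 0.4, -2.1]
tcp_pos: [604.1, 267.6, 75.4]
ft_force: [7.9, 1.0, -1.3]
```

```bash
python3 -m creep '0.004 0.002 0 0;0 0 0 0' |egrep 'tcp|ft'; for i in 1 2 3; do python3 -m creep '0 0.001 0 0;0 0 0 0' |egrep 'tcp|ft'; done; echo back; python3 -m creep '0 -0.005 0 0;0 -0.002 0 0;0 0 0 0' |egrep 'tcp|ft'; for i in 1 2 3 ; do python3 -m creep '0 -0.001 0 0;0 0 0 0' |egrep 'tcp|ft'; done
```

```text
tcp_pos: [607.2, 265.9, 74.8]
ft_force: [0.6, 0.8, -1.5]
tcp_pos: [606.9, 265.0, 74.7]
ft_force: [-0.4, -0.5, -1.9]
tcp_pos: [607.0, 264.7, 74.8]
ft_force: [-1.3, 5.4, -1.2]
tcp_pos: [607.1, 264.5, 74.9]
ft_force: [-2.0, 11.7, -3.0]
back
tcp_pos: [606.2, 270.2, 74.9]
ft_force: [0.6, -0.6, -1.5]
tcp_pos: [606.2, 270.6, 74.9]
ft_force: [0.3, -2.7, 0.1]
tcp_pos: [606.1, 270.8, 74.8]
ft_force: [1.4, -9.4, -0.8]
tcp_pos: [606.1, 271.0, 74.9]
ft_force: [2.3, -16.2, 2.6]
```

```bash
python3 -m creep '0 0.004 0 0;0 0 0 0' >/dev/null; python3 go.py 607.4 267.9 74 10
```

```text
t 16.8 tcp 606.6 268.7 74.9 yaw 9.98 F 0.1 0.1 -1.2 w 46.0 ff 20.0 tilt 0.01
tool shift mm 0.6 0.9 0.9 spin -0.02
```

```bash
python3 -m creep '0.0006 0.0009 0.001 0;0 0 0 0' |egrep 'tcp|ft'; python3 -m creep '0 0 0 0;0 0 0 0' 0.065 |egrep 'tcp|ft|wid'; python3 -m creep '0 0 -0.02 0;0 0 -0.04 0;0 0 -0.04 0;-0.05 0 -0.02 0;-0.05 0 0 0' >/dev/null; python3 -m creep '-0.05 0.02 0 0;-0.05 0.05 0 0;0 0.05 0 0;0 0.05 0 0;0 0 0 0' >/dev/null; python3 go.py 428.4 283 140 12.4
cat > look.py <<'E'
from h import *
for n in("top","scene"):
    im,d=imaging.get_image(n); W=cloud(n,d); save("l_"+n,im)
    for r in fit(n,W,12,76,46,6,20,(380,700),(60,480)):
        if r[6]<90: print(n,"  plate %.1f %.1f yaw %.1f  (%.0f x %.0f) n%d c%.1f"%r)
E
python3 look.py
```

```text
tcp_pos: [607.3, 268.4, 73.9]
ft_force: [-0.4, 0.5, -1.2]
tcp_pos: [607.3, 268.4, 73.9]
ft_force: [0.3, -0.3, 0.7]
gripper_width: 59.1
t 18.2 tcp 459.4 81.1 192.9 yaw 9.74 F 0.3 0.3 0.5 w 65.1 ff 0.0 tilt 0.09
tool shift mm 3.5 -204.3 52.6 spin -2.66
top   plate 460.7 423.9 yaw -13.9  (76 x 47) n545 c36.4
top   plate 429.3 282.6 yaw 12.5  (76 x 46) n543 c27.1
scene   plate 649.0 108.5 yaw -1.0  (98 x 50) n485 c81.5
scene   plate 427.4 283.4 yaw 12.4  (80 x 50) n688 c60.1
scene   plate 458.5 424.7 yaw -13.7  (80 x 46) n754 c47.8
```

```bash
python3 -m creep '0 -0.05 0 0;0 -0.05 0.02 0;0 -0.05 0.03 0;0.0035 -0.05 0 0;0 -0.0043 0 -2.66' >/dev/null; python3 -m creep '0 0 0.03 0;0 0 0.02 0;0 0 0 0;0 0 0 0' >/dev/null; python3 go.py 428.4 283 24 12.4
```

```text
t 19.2 tcp 427.8 277.7 98.4 yaw 12.74 F 0.7 -0.1 0.2 w 65.0 ff 0.0 tilt 0.04
tool shift mm 1.8 -5.1 74.4 spin 0.34
```

```bash
python3 -m creep '0.0018 -0.0051 0.03 0.3;0 0 0.025 0;0 0 0.01 0;0 0 0 0' >/dev/null; python3 go.py 428.4 283 24 12.4
```

```text
t 19.6 tcp 428.7 282.3 33.1 yaw 12.37 F 0.9 0.7 -0.4 w 65.2 ff 0.0 tilt 0.06
tool shift mm -0.1 -0.8 9.1 spin -0.03
```

```bash
python3 -m creep '0 -0.0007 0.0085 0;0 0 0 0;0 0 0 0'  >/dev/null; python3 go.py 428.4 283 24 12.4;  python3 -m creep '0 0 0 0;0 0 0 0;0 0 0 0;0 0 0 0' 0.03 20 |egrep 'ft|tcp|width';  python3 go.py 428.4 283 160 12.4
```

```text
t 19.9 tcp 429.1 283.0 25.2 yaw 12.37 F 0.2 0.4 0.2 w 64.9 ff 0.0 tilt 0.04
tool shift mm -0.7 -0.1 1.2 spin -0.03
tcp_pos: [428.9, 282.9, 24.9]
ft_force: [-0.0, -1.5, 5.3]
gripper_width: 45.7
t 20.3 tcp 428.9 282.9 24.9 yaw 12.37 F -0.0 -1.5 5.3 w 45.7 ff 20.0 tilt 0.02
tool shift mm -0.4 -0.2 -135.1 spin -0.03
```

```bash
python3 -m creep '0 0 -0.03 0;0 0 -0.05 0;0 0 -0.05 2.4;0 0 0 0' >/dev/null; python3 go.py 608 268 155 10
```

```text
t 20.7 tcp 431.3 284.2 160.2 yaw 9.88 F -0.2 -1.0 -0.1 w 45.8 ff 20.0 tilt 0.51
tool shift mm 171.2 46.3 6.6 spin -0.12
```

```bash
python3 -m creep '0.043 0.0115 0 0;0.043 0.0115 0 0;0.043 0.0115 0 0;0.042 0.0118 0.005 0;0 0 0 0' >/dev/null;python3 -m creep '0 0 0 0'>/dev/null; python3 go.py 607.9 268 130 10
```

```text
t 21.3 tcp 605.1 266.4 148.3 yaw 9.92 F -0.9 -0.2 -1.3 w 45.8 ff 20.0 tilt 0.11
tool shift mm 3.0 -1.1 18.3 spin -0.08
```

```bash
python3 -m creep '0.003 -0.0011 0 0;0 0 0.01 0;0 0 0 0' >/dev/null; python3 go.py 607.9 268 130 10;  python3 -m creep '0 0 0.005 0;0 0 0.005 0;0 0 0.005 0;0 0 0.005 0;0 0 0 0' |egrep 'tcp|ft';python3 -m creep '0 0 0.005 0;0 0 0.005 0;0 0 0.005 0;0 0 0.005 0;0 0 0 0' |egrep 'tcp|ft'
```

```text
t 21.6 tcp 606.6 268.6 138.3 yaw 10.01 F 0.3 0.2 -0.8 w 45.6 ff 20.0 tilt 0.12
tool shift mm 1.2 0.8 8.3 spin 0.01
tcp_pos: [607.6, 268.3, 118.8]
ft_force: [-0.5, 1.1, -0.9]
tcp_pos: [607.6, 268.3, 98.8]
ft_force: [-0.4, -0.6, -0.5]
```

```bash
python3 -m creep '0.0003 0.0002 0.005 0;0 0 0.004 0;0 0 0 0' |egrep 'tcp|ft';python3 -m creep '0 0 0.0015 0;0 0 0 0' |egrep 'tcp|ft';python3 -m creep '0 0 0.001 0;0 0 0 0' |egrep 'tcp|ft'
```

```text
tcp_pos: [608.0, 268.2, 90.0]
ft_force: [-0.6, -0.1, -0.9]
tcp_pos: [608.3, 268.3, 89.1]
ft_force: [0.0, 0.0, -0.7]
tcp_pos: [608.4, 268.4, 88.2]
ft_force: [0.1, 0.5, -1.6]
```

```bash
python3 -m creep '-0.0004 0 0.0012 0;0 0 0 0' |egrep 'tcp|ft'; python3 -m creep '0 0 0 0;0 0 0 0' 0.065 |egrep 'tcp|ft|wid'; python3 -m creep '0 0 -0.02 0;0 0 -0.04 0;0 0 -0.05 0;0 0 -0.01 0;-0.05 0 0 0' >/dev/null; python3 -m creep '-0.05 0 0 0;-0.05 0 0 0;-0.05 0 0 0;-0.03 0.05 0 0;0 0 0 0' >/dev/null; python3 look.py;  python3 go.py 459.6 424.3 140 -13.8
```

```text
tcp_pos: [608.0, 268.3, 87.0]
ft_force: [0.4, 0.1, -1.1]
tcp_pos: [608.0, 268.3, 87.0]
ft_force: [0.5, -0.0, 0.2]
gripper_width: 58.9
top   plate 652.0 107.6 yaw -0.1  (74 x 45) n473 c24.2
top   plate 460.7 423.9 yaw -13.9  (76 x 47) n545 c36.4
scene   plate 458.5 424.7 yaw -13.7  (81 x 47) n755 c52.4
t 24.8 tcp 393.1 186.6 207.3 yaw 9.89 F -0.3 0.1 0.2 w 65.2 ff 0.0 tilt 0.06
tool shift mm 106.2 -222.7 67.5 spin 23.69
```

```bash
python3 -m creep '0.021 -0.0445 0 0;0.021 -0.0445 0 0;0.021 -0.0445 0.02 0;0.021 -0.0445 0.02 0;0.021 -0.0445 0.02 0' >/dev/null; python3 -m creep '0 0 0 8;0 0 0 8;0 0.0 0 7.6;0 0 0 0;0 0 0 0' >/dev/null; python3 go.py 459.6 424.3 24 -13.8
```

```text
t 25.8 tcp 456.0 416.6 150.2 yaw -13.39 F 0.0 0.5 1.2 w 64.7 ff 0.0 tilt 0.02
tool shift mm 1.7 -8.3 126.2 spin 0.41
```

```bash
python3 -m creep '0.0017 -0.0083 0.03 0.4;0 0 0.04 0;0 0 0.03 0;0 0 0.01 0;0 0 0 0' >/dev/null;python3 -m creep '0 0 0 0' >/dev/null; python3 go.py 459.6 424.3 24.3 -13.8
```

```text
t 26.4 tcp 460.0 424.2 41.7 yaw -13.97 F -0.3 -0.6 0.7 w 64.8 ff 0.0 tilt 0.09
tool shift mm -0.4 0.0 17.4 spin -0.17
```

```bash
python3 -m creep '-0.0004 0 0.01 -0.17;0 0 0.007 0;0 0 0 0;0 0 0 0'  >/dev/null; python3 go.py 459.6 424.3 24.3 -13.8;  python3 -m creep '0 0 0 0;0 0 0 0;0 0 0 0;0 0 0 0' 0.03 20 |egrep 'ft|tcp|width';  python3 -m creep '0 0 -0.03 0;0 0 -0.05 0;0 0 -0.05 0;0 0 -0.04 0;0 0 0 0' >/dev/null;  python3 go.py 607.8 268 175 10
```

```text
t 26.8 tcp 458.9 423.7 23.5 yaw -13.86 F 1.0 0.2 0.2 w 65.2 ff 0.0 tilt 0.01
tool shift mm 0.6 -0.8 -0.8 spin -0.06
tcp_pos: [459.0, 423.8, 23.7]
ft_force: [-0.9, -0.2, 2.5]
gripper_width: 46.0
t 27.7 tcp 461.0 425.4 199.4 yaw -13.86 F 0.2 -0.5 -1.0 w 45.9 ff 20.0 tilt 0.53
tool shift mm 180.1 117.8 24.5 spin -23.86
```

```bash
python3 -m creep '0.02 0.01 0 -8;0.02 0.01 0 -8;0.02 0 0 -7.8;0 0 0 0;0 0 0 0' >/dev/null;  python3 go.py 607.2 267.9 155 10
```

```text
t 28.2 tcp 514.5 397.7 192.6 yaw 9.79 F 0.5 0.5 -0.7 w 45.6 ff 20.0 tilt 0.07
tool shift mm 69.4 143.7 37.6 spin -0.21
```

```bash
python3 -m creep '0.018 0.036 0 -0.2;0.018 0.036 0 0;0.018 0.036 0 0;0.015 0.0355 0.005 0;0 0 0.02 0' >/dev/null; python3 -m creep '0 0 0 0;0 0 0 0' >/dev/null;  python3 go.py 607.2 267.9 155 10
```

```text
t 28.9 tcp 606.8 269.3 168.3 yaw 10.11 F 0.3 -0.1 -0.3 w 45.6 ff 20.0 tilt 0.09
tool shift mm 0.2 1.5 13.3 spin 0.11
```

```bash
python3 -m creep '0.0002 0.0015 0.01 0.1;0 0 0.01 0;0 0 0.01 0;0 0 0 0' |egrep 'tcp|ft'; python3 go.py 607.2 267.9 100 10;python3 -m creep '0 0 0.005 0;0 0 0.005 0;0 0 0.005 0;0 0 0 0' |egrep 'tcp|ft'; python3 go.py 607.2 267.9 98 10
```

```text
tcp_pos: [607.2, 267.3, 136.7]
ft_force: [-0.3, 0.2, -0.2]
t 29.3 tcp 607.2 267.3 136.7 yaw 10.06 F -0.3 0.2 -0.2 w 46.2 ff 20.0 tilt 0.15
tool shift mm 0.2 -0.6 36.7 spin 0.06
tcp_pos: [608.0, 267.2, 122.7]
ft_force: [0.3, -0.3, -0.6]
t 29.7 tcp 608.0 267.2 122.7 yaw 10.03 F 0.3 -0.3 -0.6 w 45.8 ff 20.0 tilt 0.06
tool shift mm -0.6 -0.9 24.7 spin 0.03
```

```bash
python3 -m creep '-0.0006 -0.0008 0.006 0;0 0 0.007 0;0 0 0.007 0;0 0 0 0' |egrep 'tcp|ft';python3 -m creep '0 0 0.002 0;0 0 0 0' |egrep 'tcp|ft'; python3 go.py 607.2 267.9 97.8 10
```

```text
tcp_pos: [606.9, 267.8, 102.2]
ft_force: [0.2, -0.9, -1.7]
tcp_pos: [607.6, 268.0, 101.4]
ft_force: [-0.6, 0.4, -1.0]
t 30.3 tcp 607.6 268.0 101.4 yaw 10.04 F -0.6 0.4 -1.0 w 45.8 ff 20.0 tilt 0.00
tool shift mm -0.4 0.0 3.6 spin 0.04
```

Place, retreat upwards, and look for the last plate D plus a check of the stack.

```bash
python3 -m creep '-0.0004 0 0.0025 0;0 0 0.001 0;0 0 0 0' |egrep 'tcp|ft'; python3 -m creep '0 0 0 0;0 0 0 0' 0.065 |egrep 'tcp|ft|wid'; python3 -m creep '0 0 -0.02 0;0 0 -0.04 0;0 0 -0.05 0;0 0 -0.01 0;-0.05 0 0 0' >/dev/null; python3 -m creep '-0.05 0 0 0;-0.05 0 0 0;-0.05 0 0 0;-0.03 -0.05 0 0;0 0 0 0' >/dev/null; python3 look.py;  python3 go.py 651 108 160 -0.4
python3 - <<'E'
from h import *
for n in("top","scene"): 
    im,d=imaging.get_image(n); W=cloud(n,d)
    for r in fit(n,W,86,76,46,79,93,(540,680),(220,310)): print(n,"top of stack %.1f %.1f yaw %.1f  (%.0f x %.0f) n%d c%.1f"%r)
    for r in fit(n,W,111,18,18,100,125,(500,600),(40,120)): print(n,"head %.1f %.1f yaw %.1f  (%.0f x %.0f) n%d c%.1f"%r)
    P=W[(W[...,2]>95)&(W[...,2]<125)&(abs(W[...,0]-549)<40)&(abs(W[...,1]-77)<40)]
    print(len(P),P.mean(0) if len(P) else 0)
E
```

```text
tcp_pos: [607.1, 267.9, 97.9]
ft_force: [-0.6, 0.2, -1.5]
tcp_pos: [607.3, 268.0, 98.1]
ft_force: [1.2, -0.1, 0.3]
gripper_width: 58.9
top   plate 651.9 107.6 yaw -0.1  (76 x 45) n477 c21.9
t 31.9 tcp 377.1 271.5 218.3 yaw 10.17 F -0.4 -0.5 -0.5 w 64.7 ff 0.0 tilt 0.06
tool shift mm 240.7 209.3 58.5 spin 10.57
top top of stack 607.9 268.5 yaw 9.9  (89 x 57) n643 c81.1
67 [549.84870275  78.98724102 108.99627742]
scene top of stack 605.5 269.2 yaw 14.1  (95 x 63) n659 c142.8
0 0
```

```bash
python3 -m creep '0.036 0.035 0 0;0.036 0.035 0 0;0.036 0.035 0 0;0.036 0.035 0 0;0.036 0.035 0 0' >/dev/null; python3 -m creep '0.036 0.03 0 0;0.02 0 0 0;0 0 0.0 5.3;0 0 0 5.2;0 0 0 0' >/dev/null; python3 -m creep '0 0 0 0' >/dev/null; python3 go.py 651 108 24 -0.3
```

```text
t 33.1 tcp 645.0 109.7 217.7 yaw -0.37 F -0.2 -0.2 -0.6 w 64.9 ff 0.0 tilt 0.01
tool shift mm 6.0 1.7 193.7 spin -0.07
```

```bash
python3 -m creep '0.006 0.0017 0.04 0;0 0 0.04 0;0 0 0.04 0;0 0 0.035 0;0 0 0.01 0' >/dev/null;python3 -m creep '0 0 0 0;0 0 0 0' >/dev/null; python3 go.py 651 108 24.3 -0.3
```

```text
t 33.8 tcp 651.7 108.9 54.6 yaw -0.42 F -0.6 0.8 0.3 w 65.1 ff 0.0 tilt 0.12
tool shift mm -0.8 0.9 30.3 spin -0.12
```

```bash
python3 -m creep '-0.0008 0.0009 0.015 0;0 0 0.01 0;0 0 0.004 0;0 0 0 0;0 0 0 0'  >/dev/null; python3 go.py 651 108 24.3 -0.3
```

```text
t 34.3 tcp 650.0 108.1 24.1 yaw -0.46 F -1.0 0.2 0.8 w 65.3 ff 0.0 tilt 0.01
tool shift mm 1.0 0.1 -0.2 spin -0.16
```

```bash
python3 -m creep '0.001 0 0 0;0 0 0 0'  >/dev/null; python3 go.py 651 108 24.3 -0.3;  python3 -m creep '0 0 0 0;0 0 0 0;0 0 0 0;0 0 0 0' 0.03 20 |egrep 'ft|tcp|width';  python3 -m creep '0 0 -0.03 0;0 0 -0.05 0;0 0 -0.05 0;0 0 -0.04 0;0 0 0 0' >/dev/null;  python3 go.py 607.8 268 185 10
```

```text
t 34.5 tcp 651.2 108.0 24.4 yaw -0.46 F -0.3 0.9 0.3 w 64.9 ff 0.0 tilt 0.04
tool shift mm -0.2 0.0 0.1 spin -0.16
tcp_pos: [650.9, 108.0, 24.1]
ft_force: [0.0, 0.1, 1.2]
gripper_width: 46.4
t 35.4 tcp 653.5 108.3 200.1 yaw -0.46 F 1.0 0.1 -0.8 w 45.8 ff 20.0 tilt 0.53
tool shift mm -47.2 -159.3 14.8 spin -10.46
```

```bash
python3 -m creep '-0.011 -0.04 0 0;-0.011 -0.04 0 0;-0.011 -0.04 0 0;-0.011 -0.038 0 -5.2;0 0 0 -5.2' >/dev/null; python3 -m creep '0 0 0 0;0 0 0 0' >/dev/null;  python3 go.py 607.5 268 165 10
```

```text
t 36.1 tcp 608.0 265.9 193.4 yaw 9.77 F 0.4 0.4 -0.3 w 45.8 ff 20.0 tilt 0.05
tool shift mm -0.2 -2.2 28.4 spin -0.23
```

```bash
python3 -m creep '-0.0002 -0.0022 0.02 -0.2;0 0 0.02 0;0 0 0.01 0;0 0 0 0;0 0 0 0' |egrep 'tcp|ft'; python3 go.py 607.5 268 110 10
```

```text
tcp_pos: [608.0, 268.2, 144.5]
ft_force: [0.1, -0.3, 0.1]
t 36.6 tcp 608.0 268.2 144.5 yaw 10.06 F 0.1 -0.3 0.1 w 45.7 ff 20.0 tilt 0.02
tool shift mm -0.6 0.1 34.5 spin 0.06
```

```bash
python3 -m creep '-0.0005 0.0 0.007 0;0 0 0.007 0;0 0 0.007 0;0 0 0.006 0;0 0 0 0' |egrep 'tcp|ft';python3 -m creep '0 0 0.002 0;0 0 0.001 0;0 0 0 0' |egrep 'tcp|ft'; python3 go.py 607.5 268 110.3 10
```

```text
tcp_pos: [606.5, 268.2, 115.8]
ft_force: [0.1, 0.7, -0.7]
tcp_pos: [607.1, 268.4, 114.0]
ft_force: [-0.1, -0.1, -0.8]
t 37.4 tcp 607.1 268.4 114.0 yaw 10.14 F -0.1 -0.1 -0.8 w 45.5 ff 20.0 tilt 0.01
tool shift mm 0.3 0.5 3.7 spin 0.14
```

```bash
python3 -m creep '0.0003 0.0003 0.0025 0;0 0 0.001 0;0 0 0 0' |egrep 'tcp|ft'; python3 -m creep '0 0 0 0;0 0 0 0' 0.065 |egrep 'tcp|ft|wid'; python3 -m creep '0 0 -0.02 0;0 0 -0.04 0;0 0 -0.05 0;-0.05 0 0 0;-0.05 0 0 0' >/dev/null; python3 -m creep '-0.05 0 0 0;-0.05 0 0 0;-0.03 -0.05 0 0;0 -0.03 0 0;0 0 0 0' >/dev/null;  python3 go.py;cat > look2.py <<'E'
from h import *
pan=[]
for n in("top","scene"): 
    im,d=imaging.get_image(n); W=cloud(n,d); save("l2_"+n,im)
    for r in fit(n,W,98,76,46,91,105,(540,680),(220,310)): print(n,"top of stack %.1f %.1f yaw %.1f  (%.0f x %.0f) n%d c%.1f"%r)
    print(n,[(round(r["p"],2),ray(n,r["point"],98).round(1)) for r in imaging.tip_of(n,"eye_0")])
    S=5; c,T=cal(n); yaw=0
    # rectified head at z=111 about (548,78)
    for (O,z,h,yaw,S) in (((548,78.),111,25,0,8),((607.6,268.),98,50,np.radians(10),4)):
        r,q=np.mgrid[:2*h*S,:2*h*S]; a=h-r/S; b=h-q/S
        X=O[0]+a*np.cos(yaw)-b*np.sin(yaw); Y=O[1]+a*np.sin(yaw)+b*np.cos(yaw)
        P=np.stack([X,Y,np.full(X.shape,float(z))],-1)@T[:3,:3].T+T[:3,3]
        o=cv2.remap(im,(P[...,0]/P[...,2]*c["fx"]+c["cx"]).astype(np.float32),(P[...,1]/P[...,2]*c["fy"]+c["cy"]).astype(np.float32),cv2.INTER_CUBIC)
        if z==111: o=np.clip(o.astype(int)*3-40,0,255).astype(np.uint8); o=np.ascontiguousarray(o)
        o=cv2.resize(o,(300,300)); o=np.ascontiguousarray(o); o[150,::6]=(255,0,0); o[::6,150]=(255,0,0); pan.append(o)
save("rod1",np.vstack([np.hstack(pan[:2]),np.hstack(pan[2:])]))
E
python3 look2.py
```

```text
tcp_pos: [607.3, 268.1, 110.3]
ft_force: [0.2, -0.1, -0.6]
tcp_pos: [607.5, 268.2, 110.6]
ft_force: [-0.1, -0.1, 0.3]
gripper_width: 58.9
t 38.9 tcp 371.5 302.8 221.1 yaw 10.28 F -0.4 0.3 0.5 w 65.1 ff 0.0 tilt 0.11
top top of stack 607.9 268.6 yaw 9.7  (90 x 58) n681 c111.1
top [(0.77, array([637.8, 274.9,  98. ]))]
scene top of stack 604.9 270.1 yaw 10.1  (95 x 63) n699 c169.8
scene [(0.61, array([601. , 289.3,  98. ])), (0.59, array([627.4, 279.3,  98. ])), (0.5, array([611.4, 283.6,  98. ])), (0.2, array([568.4, 283.7,  98. ]))]
```

View pics/rod1.png

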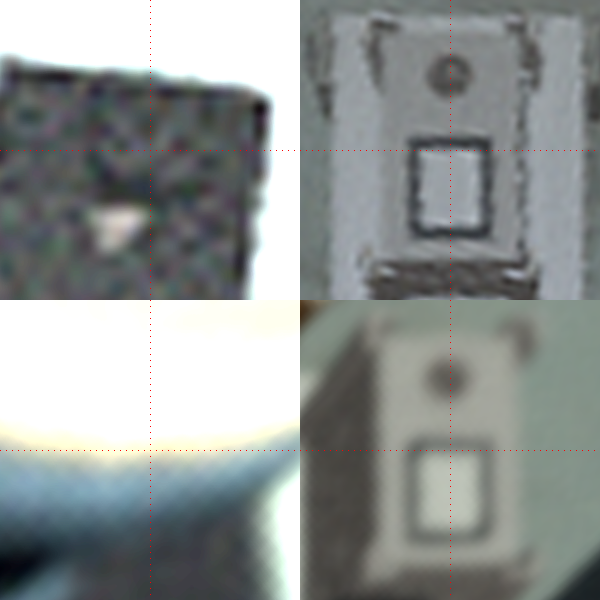

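```bash
sed -i 's/if s\[i,4\]<100/if s[i,4]<amin/; s/yr=(30,480)):$/yr=(30,480),amin=100):/' h.py; sed -i 's/def fit(n,W,z,L,B,lo,hi,xr=(340,740),yr=(30,480))/&/' h.py; grep -n "def fit" h.py
python3 - <<'E'
from h import *
for n,f in(("top","top0"),("top","top1"),("scene","scene0"),("scene","scene1")):
    W=np.load(f+".npy")
    for lo in(80,95):
      for r in fit(n,W,111 if n=="top" else 111,18,18,lo,130,(515,590),(40,115),amin=20): print(f,lo,"head %.1f %.1f yaw %.1f  (%.0f x %.0f) n%d c%.1f"%r)
    m=(W[...,2]>104)&(W[...,2]<118)&(abs(W[...,0]-548)<30)&(abs(W[...,1]-78)<30); print(m.sum(),W[m].mean(0).round(1))
E
```

```text
29:def fit(n,W,z,L,B,lo,hi,xr=(340,740),yr=(30,480),amin=100):
top0 80 head 548.7 77.0 yaw 1.5  (19 x 16) n70 c7.9
top0 95 head 548.7 77.0 yaw 1.5  (19 x 16) n70 c7.9
62 [549.8  76.6 110.5]
top1 80 head 549.3 79.3 yaw -0.8  (19 x 16) n71 c8.2
top1 95 head 549.9 79.3 yaw -1.4  (17 x 16) n64 c2.7
61 [550.6  79.2 109.9]
scene0 80 head 541.0 83.2 yaw -43.5  (42 x 21) n106 c56.0
scene0 95 head 541.0 83.1 yaw -42.9  (36 x 21) n92 c42.1
61 [547.4  78.  110.4]
scene1 80 head 543.7 85.9 yaw -43.7  (46 x 21) n107 c57.0
scene1 95 head 546.0 83.7 yaw -43.8  (36 x 21) n91 c41.2
61 [549.   80.  110.4]
```

```bash
python3 -m creep '0.02 0.04 0 4;0.02 0.04 0 4;0.02 0.04 0 4;0.02 0.04 0 0;0.02 0.04 0 0' 0.045 >/dev/null; python3 -m creep '0.02 0 0 0;0.02 0 0 0;0 0 0 0;0 0 0 0' >/dev/null; python3 go.py 549 78.5 150 -2
```

```text
t 40.0 tcp 521.9 104.0 220.1 yaw -1.94 F -0.4 -0.3 0.9 w 45.2 ff 0.0 tilt 0.05
tool shift mm 28.0 24.6 70.1 spin 0.06
```

```bash
python3 -m creep '0.028 0.0246 0 0;0 0 0.035 0;0 0 0.035 0;0 0 0 0;0 0 0 0' >/dev/null; python3 go.py 549 78.5 103 -2
```

```text
t 40.5 tcp 548.7 79.4 151.0 yaw -1.86 F -0.1 0.2 -0.7 w 44.9 ff 0.0 tilt 0.07
tool shift mm 0.4 0.9 48.0 spin 0.14
```

```bash
python3 -m creep '0.0004 0.0009 0.015 0;0 0 0.015 0;0 0 0.013 0;0 0 0 0;0 0 0 0' |egrep 'tcp|ft'; python3 go.py 549 78.5 103.5 -2
```

```text
tcp_pos: [550.0, 78.6, 108.4]
ft_force: [0.1, -0.7, 0.1]
t 41.0 tcp 550.0 78.6 108.4 yaw -1.86 F 0.1 -0.7 0.1 w 45.4 ff 0.0 tilt 0.05
tool shift mm -1.0 0.1 4.9 spin 0.14
```

```bash
python3 -m creep '-0.001 0 0.0045 0;0 0 0 0' |egrep 'tcp|ft'; python3 -m creep '0 0 0 0;0 0 0 0;0 0 0 0;0 0 0 0' 0.012 10 |egrep 'tcp|ft|wid'; python3 -m creep '0 0 0 0;0 0 0 0' |egrep 'tcp|ft|wid|fing'; python3 go.py
```

```text
tcp_pos: [548.6, 78.6, 103.1]
ft_force: [-0.2, -0.0, -0.2]
tcp_pos: [548.7, 78.5, 103.1]
ft_force: [-0.6, -3.2, -0.1]
gripper_width: 18.3
tcp_pos: [548.7, 78.4, 103.0]
ft_force: [-1.1, -1.2, 1.4]
gripper_width: 18.3
finger_force: 10.0
t 41.8 tcp 548.7 78.4 103.0 yaw -1.86 F -1.1 -1.2 1.4 w 18.3 ff 10.0 tilt 0.01
```

```bash
python3 -m creep '0 0 0 0;0 0 -0.01 0;0 0 -0.015 0;0 0 -0.02 0;0 0 -0.03 0' 0.012 35|egrep 'tcp|ft'; python3 -m creep '0 0 -0.03 0;0 0 -0.03 0;0 0 -0.02 0;0 0 0 0' |egrep 'tcp|ft'; python3 -m creep '0 -0.02 0 0;0 -0.02 0 0;0 -0.02 0 0;0 -0.02 0 0;0 0 0 0' >/dev/null;python3 go.py 631.2 272.2 245 -2
python3 - <<'E'
from h import *
pan=[]
for n in("scene","top"):
    im,d=imaging.get_image(n); save("r_"+n,im); c,T=cal(n)
    p=T[:3,:3]@np.append(np.array(bot.get_obs()["tcp_pos"])[:2],190)+T[:3,3]; u,v=int(p[0]/p[2]*c["fx"]+c["cx"]),int(p[1]/p[2]*c["fy"]+c["cy"])
    pan.append(cv2.resize(im[v-40:v+60,u-50:u+50],(400,400),interpolation=cv2.INTER_CUBIC)); print(n,u-50,v-40)
save("rodh",np.hstack(pan))
E
```

```text
tcp_pos: [547.9, 78.7, 178.4]
ft_force: [0.3, 0.8, -0.7]
tcp_pos: [549.9, 78.9, 261.4]
ft_force: [0.0, 0.2, -0.3]
t 43.2 tcp 550.7 160.5 257.3 yaw -1.76 F 0.3 -0.7 -0.8 w 17.8 ff 35.0 tilt 0.07
tool shift mm 77.0 -114.1 12.3 spin 0.24
scene 262 110
top 279 131
```

View pics/rodh.png

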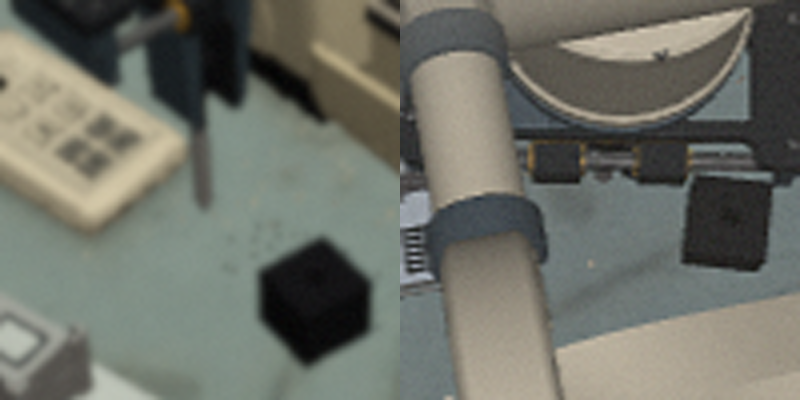

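Run:
```python
from h import *
print(ray("scene",(312.8,161.8),158.3)); 
c,T=cal("scene")
for z in(158.3,175):
    p=T[:3,:3]@np.array([550.7,160.5,z])+T[:3,3]; print(z,p[0]/p[2]*c["fx"]+c["cx"],p[1]/p[2]*c["fy"]+c["cy"])
im=cv2.imread("pics/r_scene.png").astype(int)
for v in range(143,162,3): print(v,im[v,304:322].sum(1))
```

```text
[550.29557094 159.46110598 158.3       ]
158.3 312.31797165313145 161.93716714706926
175 312.0673938170421 156.35141499924623
143 [528 504 471 431 383 295 221 202 228 279 357 393 408 410 414 414 415 411]
146 [544 523 499 452 379 303 245 238 255 283 326 379 408 412 412 414 416 414]
149 [453 433 411 376 331 292 253 234 251 275 316 368 402 406 407 407 408 408]
152 [335 311 316 337 343 328 270 238 247 264 306 364 394 405 404 408 413 412]
155 [332 349 358 370 376 348 292 245 241 257 298 361 403 403 411 407 407 413]
158 [380 384 395 396 398 370 315 250 238 249 287 342 390 403 410 416 418 414]
161 [388 395 401 402 405 400 381 327 281 285 326 374 396 402 410 413 415 414]
```

```bash
python3 -m creep '0.025 -0.038 0 0;0.026 -0.038 0 0;0.026 -0.038 0.012 0;0 0 0 0;0 0 0 0' >/dev/null; python3 go.py 631.2 272.2 215 -2
```

```text
t 43.8 tcp 631.8 269.5 244.7 yaw -1.85 F -0.7 0.0 -0.1 w 17.8 ff 35.0 tilt 0.11
tool shift mm -0.7 -2.7 29.7 spin 0.15
```

```bash
python3 -m creep '-0.0007 -0.0027 0.015 0;0 0 0.01 0;0 0 0 0;0 0 0 0' >/dev/null; python3 go.py 631.2 272.2 205 -2
```

```text
t 44.2 tcp 631.2 271.8 221.4 yaw -1.91 F -0.3 -0.7 0.4 w 17.7 ff 35.0 tilt 0.01
tool shift mm -0.0 -0.4 16.4 spin 0.09
```

```bash
python3 -m creep '0 -0.0004 0.01 0;0 0 0.008 0;0 0 0 0' >/dev/null; python3 go.py 631.2 272.2 195 -2; python3 -m creep '0 0 0.004 0;0 0 0.004 0;0 0 0 0' |egrep 'tcp|ft'; python3 -m creep '0 0 0.004 0;0 0 0.004 0;0 0 0 0' |egrep 'tcp|ft'
```

```text
t 44.5 tcp 630.6 272.8 201.4 yaw -1.86 F -0.0 0.5 -1.0 w 18.1 ff 35.0 tilt 0.13
tool shift mm 0.6 0.5 6.4 spin 0.14
tcp_pos: [631.1, 273.0, 194.4]
ft_force: [-0.2, 0.5, 0.0]
tcp_pos: [631.0, 273.0, 186.3]
ft_force: [-0.4, -0.1, -0.6]
```

```bash
python3 -m creep '0 0.0007 0.004 0;0 0 0.005 0;0 0 0.005 0;0 0 0 0' |egrep 'tcp|ft'; python3 -m creep '0 0 0.005 0;0 0 0.005 0;0 0 0 0' |egrep 'tcp|ft';  python3 -m creep '0 0 0.005 0;0 0 0.003 0;0 0 0 0;0 0 0 0' |egrep 'tcp|ft'; python3 go.py 631.2 272.2 150 -2
```

```text
tcp_pos: [630.9, 272.2, 172.0]
ft_force: [0.5, 0.2, -0.2]
tcp_pos: [630.9, 272.2, 162.1]
ft_force: [-0.5, -0.0, -0.8]
tcp_pos: [631.3, 272.3, 154.9]
ft_force: [-0.0, -0.0, -1.2]
t 46.2 tcp 631.3 272.3 154.9 yaw -1.86 F -0.0 -0.0 -1.2 w 17.9 ff 35.0 tilt 0.01
tool shift mm -0.1 0.1 4.9 spin 0.14
```

```bash
for i in 1; do python3 -m creep '0 0 0.003 0;0 0 0.003 0;0 0 0 0' |egrep 'tcp|ft'; python3 -m creep '0 0 0.003 0;0 0 0 0' |egrep 'tcp|ft';  python3 -m creep '0 0 0.003 0;0 0 0 0' |egrep 'tcp|ft'; done
```

```text
tcp_pos: [631.0, 272.3, 148.4]
ft_force: [-0.3, -0.3, -0.4]
tcp_pos: [631.1, 272.3, 145.6]
ft_force: [0.1, -0.5, -0.5]
tcp_pos: [631.1, 272.3, 142.6]
ft_force: [0.2, 0.8, -0.7]
```

```bash
python3 -m creep '0 0 0.003 0;0 0 0 0' |egrep 'tcp|ft'; python3 -m creep '0 0 0.003 0;0 0 0 0' |egrep 'tcp|ft';  python3 -m creep '0 0 0.002 0;0 0 0 0' |egrep 'tcp|ft'; python3 -m creep '0 0 0.001 0;0 0 0 0' |egrep 'tcp|ft'
```

```text
tcp_pos: [631.1, 272.3, 139.6]
ft_force: [0.4, -0.4, -0.5]
tcp_pos: [631.1, 272.3, 136.6]
ft_force: [0.3, 0.2, -0.9]
tcp_pos: [631.2, 272.3, 134.7]
ft_force: [0.5, 0.3, -0.2]
tcp_pos: [631.3, 272.3, 133.9]
ft_force: [-0.1, -0.1, -0.9]
```

```bash
python3 -m creep '0 0 0.0007 0;0 0 0 0' |egrep 'tcp|ft'; python3 -m creep '0 0 0.0005 0;0 0 0 0' |egrep 'tcp|ft'; python3 -m creep '0 0 0 0;0 0 0 0;0 0 0 0' 0.045 |egrep 'tcp|ft|wid'; python3 go.py
```

```text
tcp_pos: [631.3, 272.4, 133.3]
ft_force: [-0.6, 0.8, -0.4]
tcp_pos: [631.4, 272.4, 133.0]
ft_force: [-0.5, -0.1, 1.8]
tcp_pos: [631.3, 272.3, 132.7]
ft_force: [0.1, -0.5, -0.1]
gripper_width: 38.7
t 48.4 tcp 631.3 272.3 132.7 yaw -1.87 F 0.1 -0.5 -0.1 w 38.7 ff 0.0 tilt 0.00
```

```bash
python3 -m creep '0 0 -0.01 0;0 0 -0.03 0;0 0 -0.04 0;0 0 -0.04 0;-0.05 0 0 0' >/dev/null; python3 -m creep '-0.05 0 0 0;-0.05 0 0 0;-0.05 -0.03 0 0;-0.05 -0.03 0 0;0 0 0 0' >/dev/null
python3 - <<'E'
from h import *
pan=[]
for n,(a,b) in(("scene",(210,130)),("top",(240,100))):
    im,d=imaging.get_image(n); W=cloud(n,d)
    pan.append(cv2.resize(im[b:b+120,a:a+110],(396,432),interpolation=cv2.INTER_CUBIC))
    m=(W[...,2]>130)&(W[...,2]<155)&(abs(W[...,0]-631)<30)&(abs(W[...,1]-272)<30); print(n,m.sum(),W[m].mean(0).round(1),np.median(W[m][:,2]))
    m=(abs(W[...,0]-541)<10)&(abs(W[...,1]-257)<12)&(W[...,2]<100); print("pad z",np.median(W[m][:,2]) if m.sum() else None)
save("end",np.hstack(pan))
E
```

```text
scene 82 [629.7 277.9 138.5] 139.69533885133214
pad z None
top 72 [631.9 276.3 139.1] 139.94527991712036
pad z 49.95732288069623
```

View pics/end.png

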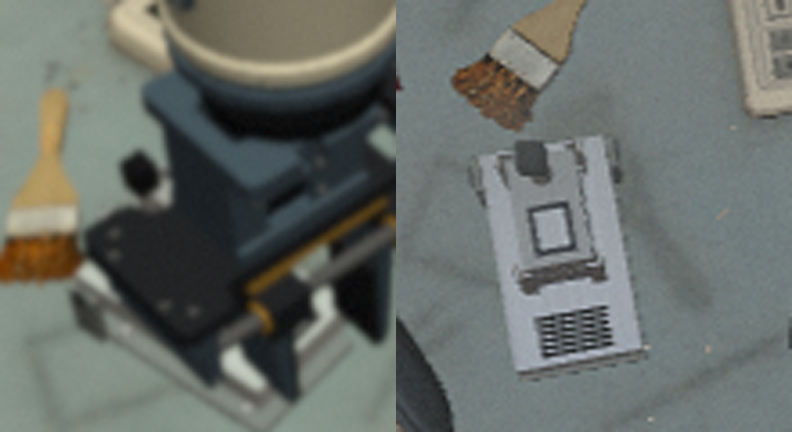

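```bash
python3 -m creep '0 0 0 0;0 0 0 0;0 0 0 0' >/dev/null; python3 go.py; python3 -c "
from station import bot;print(bot.hand_in())"
```

```text
t 49.8 tcp 398.2 330.9 252.7 yaw -1.94 F 0.5 -0.0 -0.5 w 44.9 ff 0.0 tilt 0.01
the job is handed in; nothing more can be done
None
```

The job is handed in at 49.8 s, but no verdict came back. In the last pictures the platform is level (pad at 50 mm), all four plates are stacked between the guides, and the rod is at the socket's bottom leaning about 0.04 rad (limit 0.12), with the arm clear.

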